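# Set the depth stop of a bead-drilling stand

## Robot

A 6-joint arm with a two-finger parallel gripper is mounted at the origin on the work surface. World frame = base frame: x ahead of the robot, y to its left, z up, the work surface at z = 0. Lengths are in m, angles in rad, forces in N, time in s.
With the tool pointing down it reaches from about 0.35 to 0.95 m from the base axis. Payload 17.4 kg.
Tool frame: the origin (TCP) lies midway between the tips of the shut fingers; the grasp point (between the pads) lies 19 mm behind it (r.pinch_z is the distance from the TCP to the grasp point, in m); z points along the fingers, y is the direction in which the jaws open and shut (so a half turn about z gives the same grasp; the last joint's range is limited). The gripper opens to 93 mm and grips with 3 to 60 N. Pads are 15 mm wide; open, the fingers measure 128 mm over their backs; the gripper's body (75 mm by 188 mm) begins 65 mm behind the grasp point.
Start: joints at [-1.204, 0.116, 1.442, -0, 1.584, -0.038], TCP at [0.266, -0.62, 0.219] pointing down, gripper open.
Joint ranges: [-2.83, 2.83], [-0.83, 2.19], [0.07, 2.5], [-1.14, 4.28], [0.01, 3], [-2.97, 2.97]. Speed limits (rad/s): [1.89, 1.89, 2.22, 3.14, 3.14, 3.14].

## Interface

Orientations are given as a rotation vector (axis times angle).
In Python, from cell import telemetry, optics, ticket, r gives the robot as it stands. The module is installed in compiled form; this text tells all that it offers.
- The arm moves only by the tool play_rows, never from a script. Its argument "motion" is a list of rows, each a list of 7 numbers: the turn, a rotation vector about the tool's x, y, z in units of 5 degrees (1.0 is 5 degrees), then the shift along the tool's x, y, z in units of 25 mm (1.0 is 25 mm), then the opening in per cent of the stroke, from 0 (shut) to 100 (fully open). In form: [[rx, ry, rz, tx, ty, tz, claw], ...]. A call has 1 to 10 rows; each row shifts and turns the commanded pose from where the row before left it, along the tool's axes as they then stand; what a row does not reach is not made up. A row lasts 1/12 s, in which the tool goes at most 41.7 mm and 7.16 degrees, less where a joint would pass 70% of its speed; a pose out of reach is approached as far as the arm can. A call is refused whole if a number of a shift passes 1 or a number of a turn 1, either way. A call with a gripper value outside its range is refused whole. The fingers move at their own pace and stop on an object; "grip_force" is the grip in N (left out, the last holds). Time passes only in rows, so rows that do not move let the fingers close. It gives the time, the measured TCP pose, the force and the opening at its end, in the units of the state.
- telemetry.get_state(): the state, without advancing time (a new reading comes with each control period).
- optics.grab_frame(name): name is "scene" or "top"; returns a dict with "img" (480x640x3 uint8, blue, green, red), "depth" (480x640 float32, m along the optical axis (not along the pixel's ray), 0 where there is no reading), "intrinsics" (3x3 intrinsics, pixels), "k1" (the pictures are not rectified: a ray, as slopes to the right and down, at radius r is drawn at 1 + k1 r^2 times it, then the intrinsics apply), "eye" and "attitude" of the camera in the world. Camera axes: x right, y up, looking along -z (the intrinsics and any distortion apply to the point x, -y, -z); pixel columns grow to the right and rows downward; lengths in m; the calibration is good to about 2 mm. A picture is of the moment at which its call begins.
- ticket.finish_job(): hands the job in, once; it reports no verdict.
The state is a dict: "t": time; "q": joint angles; "qd": joint speeds; "tau": joint torques, N m; "tool_pos": TCP position; "tool_rot": TCP orientation; "wrist_force": force on the tool from outside, world axes, zero at the start; "wrist_torque": the same for the moment, N m; "gripper_width": finger opening in m.
Only numpy, scipy, OpenCV 4.12 (cv2) and the standard library are available. Lean on these libraries where they do the work, as an engineer would, in place of code of your own. Each camera call takes 0.05 s, during which the arm holds its last target. There are 200 camera calls.

## Task

One of the two bead-drilling stands has a wooden bead blank in its ring. On that stand, lower the depth stop rod until its foot touches the blank, and then lock it by pushing the raised clamp lever fully down to level. Do not touch the other stand.

Things in the scene. Friction and masses are not known exactly. Their poses are not given: they have to be found in the camera images.
- stop_rod: Upright steel depth stop rod, 12 mm thick, sliding vertically in the arm (flat top 143 mm above the table) of the stand with the blank; foot 20 mm wide below, black knob 32 mm wide, 28 mm tall on top. Origin: centre of the foot's underside, z up; the knob's flat top is 150 mm above it. Foot starts 30 to 55 mm above the blank. Friction (4 N) holds it where left; press or grip the knob to lower it.
- clamp_lever: Steel lever, 95 mm long, 12 mm wide, 10 thick (last 40 mm: 22 wide, 14 thick), hinged on top of the same arm. Origin: on the hinge axis, 155 mm above the table, 45 mm from the rod's axis; x along the lever to its free end, y along the level hinge; it points away from the rod. Free end starts raised 35 to 50 degrees; stiff (0.2 N m), stays where left. Pushed down it stops level: locked.
- blank: Light wooden bead blank, a disc 42 mm in diameter and 24 mm high, loose in a shallow ring (8 mm high) on the base plate (110 x 160 mm, 12 mm thick) of a fixed stand, right under its stop rod. Origin: centre of its underside, 12 mm above the table; z up. Another such blank lies on the table and is not needed.
- spare_stand: The other, identical fixed stand, with its own rod and lever but an empty ring; not to be touched. Origin: under the centre of its 110 x 160 mm base, on the table. Its rod is at y = +30 mm; its lever is hinged at y = -15 mm and points to -y, its end up to y = -110 mm. Knob at most 241 mm, lever at most 235 mm above the table.
Things that resemble listed ones, but are neither listed nor needed, are in the scene too. Leave any blue look-alike of the blank alone.

How it is judged:
By the outcome, as a careful person would: the job done as asked, in the order asked, and still so for the second after the job is handed in, with the robot touching nothing.
It also fails if it takes over 40 s, if anything falls off the work surface, if the arm or the gripper's body presses on something with over 40 N, if the wrist force passes 120 N, or if a joint passes its speed limit or range.

## Working session

There is one attempt and no reset: what is moved stays moved. The work goes in short steps, Python scripts to look and compute and a tool call to move; the robot and the scene stay as the last step left them, time stands still between calls to the robot, and variables do not carry over. Pictures are saved under pics/ and viewed, about 8 in all and at most 12, crops included, and the job is handed in when it is done.

Besides the shell and the picture viewer there is one more tool, called by a JSON object that holds its "method" and its "body". play_rows: Moves the arm, as the interface text tells. Its arguments: {"type":"object","properties":{"motion":{"type":"array","items":{"type":"array","items":{"type":"number"}}},"grip_force":{"type":"number"}},"required":["motion"]}

```bash
mkdir -p pics; cat > h.py <<'E'
import numpy as np, cv2
from scipy.spatial.transform import Rotation as R
from cell import telemetry, optics, ticket, r
def att(a):
    a=np.array(a,float)
    return a if a.shape==(3,3) else (R.from_rotvec(a).as_matrix() if a.size==3 else R.from_quat(a).as_matrix())
def cloud(f):
    K=np.array(f["intrinsics"]);k=f["k1"];v,u=np.mgrid[:480,:640].astype(float)
    p=cv2.undistortPoints(np.stack([u.ravel(),v.ravel()],1)[:,None],K,np.array([k,0,0,0.]))[:,0]
    d=f["depth"].ravel()
    P=np.stack([p[:,0]*d,-p[:,1]*d,-d],1)
    return (P@att(f["attitude"]).T+np.array(f["eye"])).reshape(480,640,3)
E
python3 - <<'E'
from h import *
for n in("scene","top"):
    f=optics.grab_frame(n); cv2.imwrite(f"pics/{n}0.png",f["img"]); np.savez(f"{n}0.npz",P=cloud(f),d=f["depth"])
    print(n,f["eye"],f["attitude"],f["k1"])
print(telemetry.get_state(),r.pinch_z)
E
```

```text
scene [ 1.0802476  -0.25952832  0.6523642 ] [0.74562849 0.47548494 1.10894405] -0.10384198403660877
top [0.42897965 0.00823471 0.90253804] [ 0.08938135 -0.10640729 -1.56656456] -0.16053421473853918
{'t': 0.1, 'q': array([-1.20382951e+00,  1.16446242e-01,  1.44217124e+00, -8.28118131e-06,
        1.58401100e+00, -3.78333699e-02]), 'qd': array([ 0.00034647, -0.00017127,  0.00022747,  0.00074895,  0.00148804,
        0.00157737]), 'tau': array([ 1.88474383e-03, -7.22890306e+01, -6.23869371e+01,  7.82213034e-02,
        2.26877164e-02, -7.03432465e-05]), 'tool_pos': array([ 0.26574409, -0.62029571,  0.21799037]), 'tool_rot': array([-3.07646348e+00, -6.31320820e-01,  2.79296775e-04]), 'wrist_force': array([-0.32185519, -0.23610597,  0.76623475]), 'wrist_torque': array([0.02100884, 0.01072531, 0.00133072]), 'gripper_width': 0.09267294840812164} 0.0188
```

View pics/scene0.png

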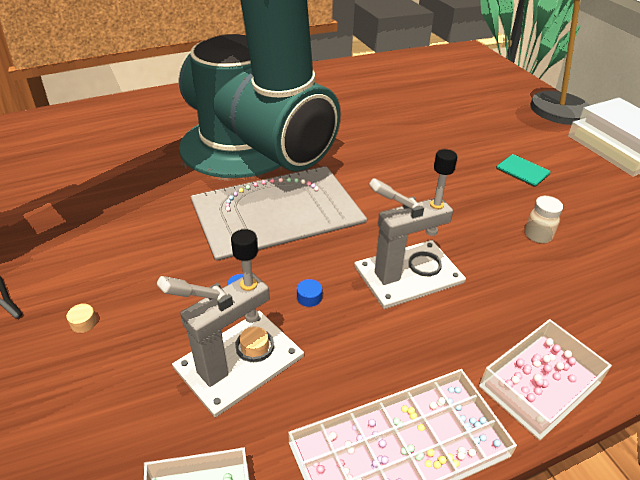

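View pics/top0.png

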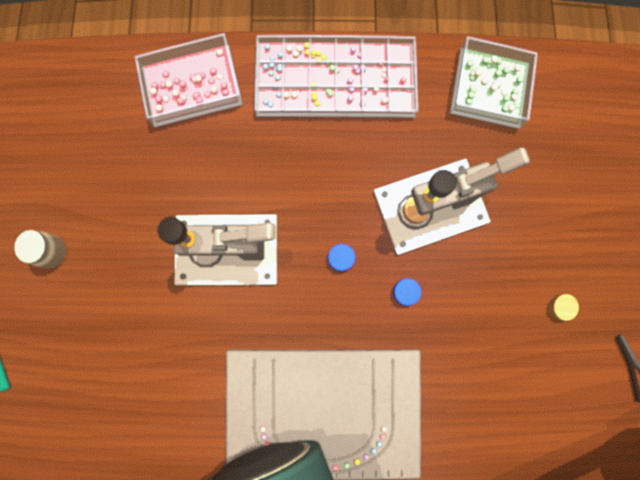

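Scene view: the stand at scene (235,330), top (435,205), has the wooden blank in its ring. The one at scene (410,255), top (225,250), has an empty ring. Things that could be confused:
- **Knobs:** (245,243) is the target; (445,160) is the spare.
- **Levers:** (190,292) is the target; (395,193) is the spare.
- **Blanks:** (255,341) is in the ring; (81,317) lies loose; (310,292) and (238,283) are blue.

I'll check this in one crop and measure.

```bash
python3 - <<'E'
from h import *
im=cv2.imread("pics/scene0.png")[215:415,140:320]; cv2.imwrite("pics/crop1.png",cv2.resize(im,None,fx=3,fy=3,interpolation=cv2.INTER_CUBIC))
S=np.load("scene0.npz")["P"];T=np.load("top0.npz")["P"]
tb=cv2.imread("pics/top0.png").astype(int);sb=cv2.imread("pics/scene0.png").astype(int)
def knob(P,im,sl,n):
    p=P[sl].reshape(-1,3);c=im[sl].reshape(-1,3)
    m=(c.max(1)<70)&(p[:,2]>.15); p=p[m]; zt=np.percentile(p[:,2],95)
    t=p[abs(p[:,2]-zt)<.006]; c,_=cv2.minEnclosingCircle(t[:,:2].astype(np.float32)); print(n,len(t),zt,c,t.mean(0),np.ptp(t,0))
knob(T,tb,np.s_[165:205,422:462],"knob top"); knob(S,sb,np.s_[225:265,225:265],"knob scene")
knob(T,tb,np.s_[210:250,155:195],"spare top")
for n,P,pts in(("S",S,[(255,341),(245,330),(165,285),(185,288),(205,292),(215,297),(225,300),(250,316),(262,287)]),("T",T,[(410,215),(520,158),(505,163),(490,170),(475,178),(464,183)])):
    for u,v in pts: print(n,u,v,P[v,u].round(4))
# base corners/holes from top
for u,v in[(381,192),(465,165),(485,215),(403,244)]: print("hole",P[v,u].round(4),T[v,u].round(4))
E
```

```text
knob top 36 0.22534451117684112 (0.5794426202774048, -0.13851995766162872) [ 0.57611598 -0.13381127  0.22295205] [0.02107836 0.01896896 0.00744067]
knob scene 385 0.22853164317118035 (0.5871180295944214, -0.14470593631267548) [ 0.58925373 -0.14534173  0.22709677] [0.0306376  0.03007312 0.00702572]
spare top 64 0.2378081707695913 (0.52166748046875, 0.18217700719833374) [0.51830722 0.17937563 0.23574442] [0.02837595 0.02859842 0.00743047]
S 255 341 [ 0.5938 -0.1449  0.0359]
S 245 330 [ 0.5689 -0.1524  0.0362]
S 165 285 [ 0.628  -0.2491  0.2221]
S 185 288 [ 0.6234 -0.2279  0.2051]
S 205 292 [ 0.6127 -0.2049  0.1793]
S 215 297 [ 0.6082 -0.1933  0.1616]
S 225 300 [ 0.616  -0.1828  0.1597]
S 250 316 [ 0.59   -0.1475  0.0875]
S 262 287 [ 0.5979 -0.1293  0.1455]
T 410 215 [ 0.5744 -0.1319  0.0343]
T 520 158 [ 0.6169 -0.2435  0.2186]
T 505 163 [ 0.6137 -0.2283  0.2048]
T 490 170 [ 0.6085 -0.2134  0.1876]
T 475 178 [ 0.6015 -0.1977  0.1711]
T 464 183 [ 0.5974 -0.1857  0.1589]
hole [ 0.6149 -0.0901  0.0117] [ 0.6149 -0.0901  0.0117]
hole [ 0.6602 -0.2267  0.0123] [ 0.6602 -0.2267  0.0123]
hole [ 0.5789 -0.2565  0.0122] [ 0.5789 -0.2565  0.0122]
hole [ 0.5316 -0.123   0.0161] [ 0.5316 -0.123   0.0161]
```

View pics/crop1.png

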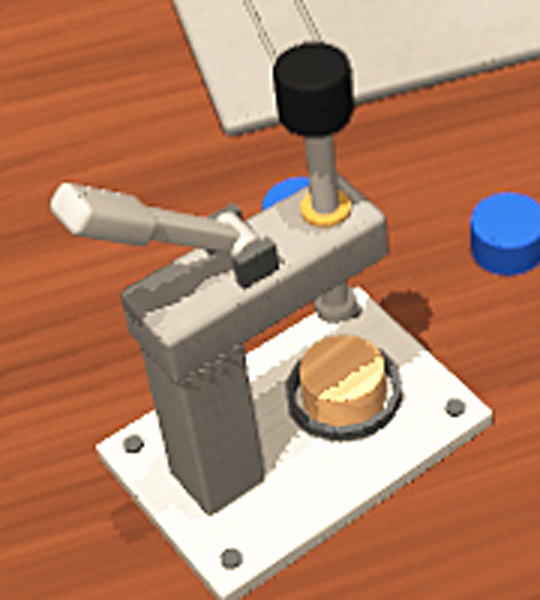

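The crop confirms the wooden blank is in the ring under this rod and the lever is raised.

- **Rod axis:** about (0.587, -0.145), from both the knob and the base holes.
- **Knob top:** z 0.229, so it needs to go down to about 0.186.
- **Lever direction:** (0.324, -0.946), with the hinge at (0.601, -0.188).

Next I raise the tool, shut the fingers and travel to above the knob.

{"method": "play_rows", "body": {"motion": [[0, 0, 0, 0, 0, -1, 0], [0, 0, 0, 0, 0, -1, 0], [0, 0, 0, 0, 0, -1, 0], [0, 0, 0, 0.3, -0.2, -1, 0], [0, 0, 0, 0.96, -0.62, 0, 0], [0, 0, 0, 0.96, -0.62, 0, 0], [0, 0, 0, 0.96, -0.62, 0, 0], [0, 0, 0, 0.96, -0.62, 0, 0], [0, 0, 0, 0.96, -0.62, 0, 0], [0, 0, 0, 0.96, -0.62, 0, 0]], "grip_force": 20}}

```text
t: 0.93
tool_pos: [0.367, -0.4694, 0.3183]
tool_rot: [-3.077, -0.631, 0.0]
wrist_force: [1.3, -0.5, 0.4]
gripper_width: 0.0309
```

{"method": "play_rows", "body": {"motion": [[0, 0, 0, 0.96, -0.62, 0, 0], [0, 0, 0, 0.96, -0.62, 0, 0], [0, 0, 0, 0.96, -0.62, 0, 0], [0, 0, 0, 0.96, -0.62, 0, 0], [0, 0, 0, 0.96, -0.62, 0, 0], [0, 0, 0, 0.96, -0.62, 0, 0], [0, 0, 0, 0.96, -0.62, 0, 0], [0, 0, 0, 0.96, -0.62, 0, 0], [0, 0, 0, 0.96, -0.62, 0, 0], [0, 0, 0, 0.96, -0.62, 0, 0]]}}

```text
t: 1.77
tool_pos: [0.5266, -0.2324, 0.3184]
tool_rot: [-3.077, -0.631, 0.0]
wrist_force: [0.1, -0.1, 0.5]
gripper_width: 0.0003
```

{"method": "play_rows", "body": {"motion": [[0, 0, 0, 0.96, -0.62, 0, 0], [0, 0, 0, 0.96, -0.62, 0, 0], [0, 0, 0, 0.96, -0.62, 0, 0], [0, 0, 0, 0.7, -0.4, 0, 0], [0, 0, 0, 0, 0, 0, 0], [0, 0, 0, 0, 0, 0, 0]]}}

```text
t: 2.27
tool_pos: [0.5863, -0.1458, 0.3181]
tool_rot: [-3.077, -0.634, 0.001]
wrist_force: [0.4, -0.6, 0.1]
gripper_width: 0.0006
```

{"method": "play_rows", "body": {"motion": [[0, 0, 0, 0, 0, 1, 0], [0, 0, 0, 0, 0, 1, 0], [0, 0, 0, 0, 0, 1, 0], [0, 0, 0, 0, 0, 0.2, 0], [0, 0, 0, 0, 0, 0.1, 0], [0, 0, 0, 0, 0, 0.1, 0], [0, 0, 0, 0, 0, 0.1, 0], [0, 0, 0, 0, 0, 0.1, 0], [0, 0, 0, 0, 0, 0.1, 0], [0, 0, 0, 0, 0, 0, 0]]}}

```text
t: 3.1
tool_pos: [0.5863, -0.1466, 0.2264]
tool_rot: [3.077, 0.631, 0.001]
wrist_force: [-0.9, -0.9, 0.8]
gripper_width: 0.0004
```

{"method": "play_rows", "body": {"motion": [[0, 0, 0, 0, 0, 0.15, 0], [0, 0, 0, 0, 0, 0.15, 0], [0, 0, 0, 0, 0, 0.15, 0], [0, 0, 0, 0, 0, 0.15, 0], [0, 0, 0, 0, 0, 0.15, 0], [0, 0, 0, 0, 0, 0.15, 0]]}}

```text
t: 3.6
tool_pos: [0.5862, -0.1466, 0.2033]
tool_rot: [3.077, 0.631, 0.001]
wrist_force: [1.7, -2.0, 3.7]
gripper_width: 0.0005
```

Pressing at about 4 N, which matches the rod friction. I'll continue gently to contact.

{"method": "play_rows", "body": {"motion": [[0, 0, 0, 0, 0, 0.12, 0], [0, 0, 0, 0, 0, 0.12, 0], [0, 0, 0, 0, 0, 0.12, 0], [0, 0, 0, 0, 0, 0.08, 0], [0, 0, 0, 0, 0, 0.04, 0]]}}

```text
t: 4.02
tool_pos: [0.586, -0.1465, 0.1912]
tool_rot: [-3.077, -0.631, 0.001]
wrist_force: [2.3, -0.7, 3.1]
gripper_width: 0.0005
```

{"method": "play_rows", "body": {"motion": [[0, 0, 0, 0, 0, 0.03, 0], [0, 0, 0, 0, 0, 0.03, 0]]}}

```text
t: 4.18
tool_pos: [0.586, -0.1465, 0.1901]
tool_rot: [-3.077, -0.631, 0.0]
wrist_force: [1.3, -1.0, 3.1]
gripper_width: 0.0005
```

{"method": "play_rows", "body": {"motion": [[0, 0, 0, 0, 0, 0.03, 0], [0, 0, 0, 0, 0, 0.03, 0]]}}

```text
t: 4.35
tool_pos: [0.586, -0.1465, 0.1886]
tool_rot: [-3.077, -0.632, 0.0]
wrist_force: [1.8, -0.8, 3.0]
gripper_width: 0.0004
```

{"method": "play_rows", "body": {"motion": [[0, 0, 0, 0, 0, 0.03, 0], [0, 0, 0, 0, 0, 0.03, 0]]}}

```text
t: 4.52
tool_pos: [0.586, -0.1465, 0.1871]
tool_rot: [-3.077, -0.632, 0.0]
wrist_force: [0.7, -1.4, 3.1]
gripper_width: 0.0008
```

{"method": "play_rows", "body": {"motion": [[0, 0, 0, 0, 0, 0.03, 0], [0, 0, 0, 0, 0, 0.02, 0]]}}

```text
t: 4.68
tool_pos: [0.5861, -0.1465, 0.1862]
tool_rot: [3.077, 0.632, 0.0]
wrist_force: [-0.7, -0.2, 10.5]
gripper_width: 0.0009
```

{"method": "play_rows", "body": {"motion": [[0, 0, 0, 0, 0, 0.02, 0], [0, 0, 0, 0, 0, 0, 0]]}}

```text
t: 4.85
tool_pos: [0.5861, -0.1465, 0.1862]
tool_rot: [3.077, 0.631, 0.001]
wrist_force: [-1.9, 0.3, 8.9]
gripper_width: 0.0005
```

The force jumped at exactly the predicted height (0.186), so the foot is on the blank. I'll lift, move over the lever and push down.

{"method": "play_rows", "body": {"motion": [[0, 0, 0, 0, 0, -1, 0], [0, 0, 0, 0, 0, -1, 0], [0, 0, 0, 0, 0, -1, 0], [0, 0, 0, -0.05, 0.9, 0, 0], [0, 0, 0, -0.07, 0.93, 0, 0], [0, 0, 0, -0.07, 0.93, 0, 0], [0, 0, 0, -0.07, 0.93, 0, 0], [0, 0, 0, -0.07, 0.93, 0, 0], [0, 0, 0, 0, 0, 0, 0], [0, 0, 0, 0, 0, 0, 0]]}}

```text
t: 5.68
tool_pos: [0.6238, -0.2566, 0.2592]
tool_rot: [-3.076, -0.629, 0.003]
wrist_force: [-0.8, 0.4, 0.9]
gripper_width: 0.0002
```

```bash
python3 - <<'E'
from h import *
f=optics.grab_frame("scene"); im=f["img"][190:415,110:330]; cv2.imwrite("pics/crop2.png",cv2.resize(im,None,fx=2.6,fy=2.6,interpolation=cv2.INTER_CUBIC))
E
```

```text
(no output)
```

View pics/crop2.png

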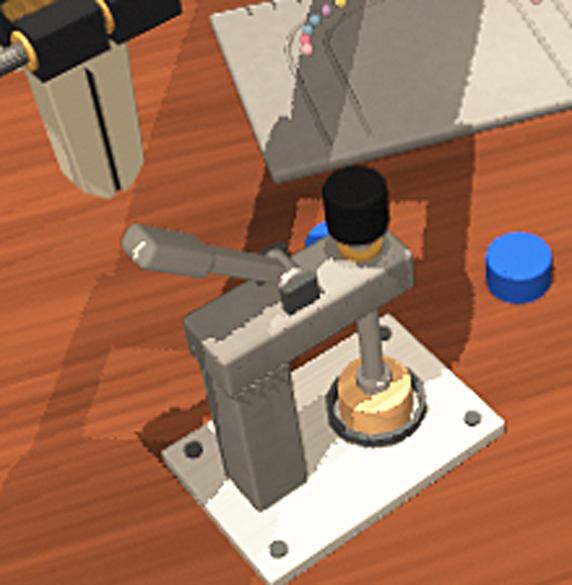

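The picture shows the foot at crop (372,380) resting on the blank. The lever end is at (140,245), with the fingertips just above and slightly beyond it, so I'll shift 10 mm inward and descend.

{"method": "play_rows", "body": {"motion": [[0, 0, 0, 0, -0.4, 0, 0], [0, 0, 0, 0, 0, 0.4, 0], [0, 0, 0, 0, 0, 0.4, 0], [0, 0, 0, 0, 0, 0.3, 0], [0, 0, 0, 0, 0, 0.3, 0], [0, 0, 0, 0, 0, 0.3, 0]]}}

```text
t: 6.23
tool_pos: [0.6205, -0.2476, 0.2183]
tool_rot: [3.075, 0.631, 0.003]
wrist_force: [0.7, 0.1, 2.9]
gripper_width: 0.0007
```

{"method": "play_rows", "body": {"motion": [[0, 0, 0, 0, 0, 0.3, 0], [0, 0, 0, 0, 0, 0.3, 0], [0, 0, 0, 0, 0, 0.3, 0]]}}

```text
t: 6.48
tool_pos: [0.62, -0.2467, 0.1946]
tool_rot: [-3.077, -0.632, 0.0]
wrist_force: [-0.1, 0.0, 4.4]
gripper_width: 0.0005
```

{"method": "play_rows", "body": {"motion": [[0, 0, 0, 0, 0, 0.3, 0], [0, 0, 0, 0, 0, 0.3, 0], [0, 0, 0, 0, 0, 0.25, 0], [0, 0, 0, 0, 0, 0.12, 0], [0, 0, 0, 0, 0, 0.06, 0], [0, 0, 0, 0, 0, 0.06, 0]]}}

```text
t: 6.98
tool_pos: [0.62, -0.2469, 0.1681]
tool_rot: [3.077, 0.631, -0.0]
wrist_force: [-0.0, -2.8, 3.1]
gripper_width: 0.0009
```

{"method": "play_rows", "body": {"motion": [[0, 0, 0, 0, 0, 0.06, 0], [0, 0, 0, 0, 0, 0.04, 0]]}}

```text
t: 7.15
tool_pos: [0.6201, -0.2469, 0.1658]
tool_rot: [3.077, 0.631, 0.0]
wrist_force: [-0.1, -2.0, 2.5]
gripper_width: 0.0003
```

{"method": "play_rows", "body": {"motion": [[0, 0, 0, 0, 0, 0.06, 0], [0, 0, 0, 0, 0, 0.04, 0]]}}

```text
t: 7.32
tool_pos: [0.6201, -0.2468, 0.1632]
tool_rot: [3.077, 0.631, 0.0]
wrist_force: [0.0, -2.0, 2.8]
gripper_width: 0.0005
```

{"method": "play_rows", "body": {"motion": [[0, 0, 0, 0, 0, 0.05, 0], [0, 0, 0, 0, 0, 0.03, 0]]}}

```text
t: 7.48
tool_pos: [0.6202, -0.2468, 0.162]
tool_rot: [3.077, 0.631, 0.001]
wrist_force: [-3.1, -1.3, 13.2]
gripper_width: 0.0006
```

The stop is reached at the level height (0.162). One more slight push, then retreat and check.

{"method": "play_rows", "body": {"motion": [[0, 0, 0, 0, 0, 0.03, 0], [0, 0, 0, 0, 0, 0, 0]]}}

```text
t: 7.65
tool_pos: [0.6202, -0.2468, 0.162]
tool_rot: [3.077, 0.631, 0.002]
wrist_force: [-3.3, -1.2, 13.4]
gripper_width: 0.0005
```

{"method": "play_rows", "body": {"motion": [[0, 0, 0, 0, 0, -0.5, 0], [0, 0, 0, 0, 0, -1, 0], [0, 0, 0, 0, 0, -1, 0], [0, 0, 0, 0, 0, -1, 0], [0, 0, 0, 0, 0, -1, 0], [0, 0, 0, -1, 0.6, 0, 0], [0, 0, 0, -1, 0.6, 0, 0], [0, 0, 0, -1, 0.6, 0, 0], [0, 0, 0, -1, 0.6, 0, 0], [0, 0, 0, 0, 0, 0, 0]]}}

```text
t: 8.48
tool_pos: [0.5493, -0.3442, 0.273]
tool_rot: [3.078, 0.627, -0.001]
wrist_force: [0.5, -0.8, -0.3]
gripper_width: 0.0006
```

```bash
python3 - <<'E'
from h import *
f=optics.grab_frame("scene"); im=f["img"][190:415,110:330]; cv2.imwrite("pics/crop3.png",cv2.resize(im,None,fx=2.6,fy=2.6,interpolation=cv2.INTER_CUBIC))
P=cloud(f); np.savez("s3.npz",P=P); p=P.reshape(-1,3); d=np.array([.324,-.946]);d/=np.linalg.norm(d)
q=p[:,:2]-[.6009,-.188]; a=q@d; b=q@[-d[1],d[0]]
for lo in range(55,95,10):
    m=(a>lo/1e3)&(a<lo/1e3+.01)&(abs(b)<.009)&(p[:,2]>.12)&(p[:,2]<.25); print(lo,m.sum(),np.median(p[m,2]))
m=(abs(a+.045)<.01)&(abs(b)<.01)&(p[:,2]>.15)&(p[:,2]<.25);print("knob",np.median(p[m,2]))
E
```

```text
55 91 0.16257559171078034
65 96 0.16287266153010357
75 99 0.16267086277939868
85 106 0.16199603571974683
knob 0.18738189488497986
```

View pics/crop3.png

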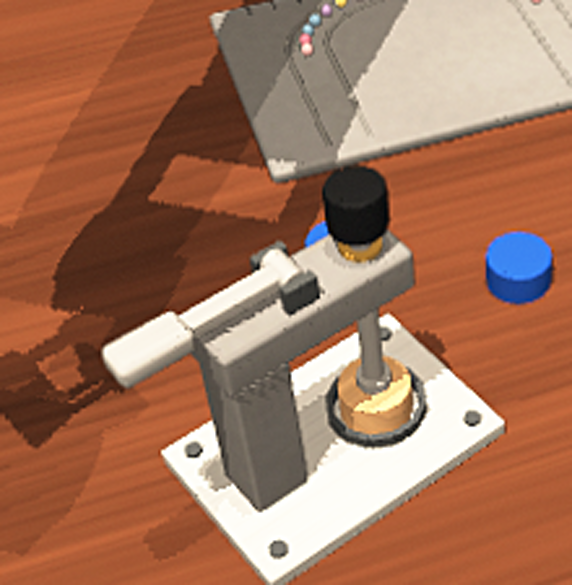

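The lever, with its end at crop (140,350), is level along its length at z 0.162–0.163. The foot at (372,380) is on the blank, which sits in its ring, and the gripper is clear. I'm handing in.

```bash
python3 -c "
from cell import ticket; print(ticket.finish_job())"
```

```text
the job is handed in; nothing more can be done
None
```

The job is done and handed in at about 8.5 s of the 40 s allowed. I chose the stand with the wooden blank in its ring and left the other stand alone.

- **Depth stop rod:** I pressed the knob down with the shut fingers. The force jumped from about 3 N to 10 N at a knob height of 0.186 m, as predicted for the foot touching the blank. After I backed off, the camera put the knob top at 0.187 m. That is within the camera's 2 mm accuracy, and the picture shows the foot on the blank.
- **Clamp lever:** I then pushed it down until it met its stop, at 13 N and 0.162 m. The camera afterwards read 0.162–0.163 m along the lever's end, so it is level.
- **Handing in:** The arm was clear of everything, with about zero wrist force. No check failed or disagreed.

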